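Snap ring onto a microscope focus axle

ROBOT

A 6-joint arm with a two-finger parallel gripper is mounted at the origin on the work surface. World frame = base frame: x ahead of the robot, y to its left, z up, the work surface at z = 0. Lengths are in m, angles in rad, forces in N, time in s.
With the tool pointing down it reaches from about 0.3 to 0.85 m from the base axis. Payload 4.2 kg.
Tool frame: the origin (TCP) lies between the finger pads; the fingertips stand bot.tips_ahead ahead of it and the grasp point (between the pads) lies 11 mm behind it (bot.tips_ahead is the distance from the TCP to the fingertips, in m); z points along the fingers, y is the line along which they close (so a half turn about z gives the same grasp; the last joint's range is limited). The gripper opens to 91 mm and grips with 3 to 60 N. Pads are 32 mm wide; open, the fingers measure 118 mm over their backs; the gripper's body (76 mm by 178 mm) begins 60 mm behind the grasp point.
Start: joints at [-1.359, 0.32, 1.565, -0, 1.257, -0.02], TCP at [0.132, -0.56, 0.222] pointing down, gripper open.
Joint ranges: [-3.11, 3.11], [-0.84, 2.01], [0.21, 2.61], [-1.34, 4.49], [0.05, 2.63], [-2.56, 2.56]. Speed limits (rad/s): [2.57, 2.57, 3.14, 3.14, 3.14, 3.14].

INTERFACE

Orientations are given as a rotation vector (axis times angle).
In Python, from station import bot gives the robot as it stands.
- The arm moves only by the shell command python3 -m handwheel 'ROWS' [FORCE]. ROWS is JSON, a list of rows, each an object of numbers: "tx", "ty", "tz": the shift along the tool's x, y, z normalised to -1 to 1, where 1 is 0.04 m; "twist": the turn about the tool's z normalised to -1 to 1, where 1 is 5 degrees; "grip": the finger opening in mm, from 0 to 91.2. In form: [{"tx": .., "ty": .., "tz": .., "twist": .., "grip": ..}, ...]. A call has 1 to 8 rows; each row shifts and turns the commanded pose from where the row before left it, along the tool's axes as they then stand; what a row does not reach is not made up. A row lasts 1/8 s, in which the tool goes at most 62.5 mm and 10.7 degrees, less where a joint would pass 70% of its speed; a pose out of reach is approached as far as the arm can. A call with a number of a shift or a turn outside -1 to 1 is refused whole. A call with a gripper value outside its range is refused whole. The fingers move at their own pace and stop on an object; FORCE is the grip in N (left out, the last holds). Time passes only in rows, so rows that do not move let the fingers close. It gives the time, the measured TCP pose, the force, the opening and the grip force at its end, in the units of the state.
- bot.sense(): the state, without advancing time (a new reading comes with each control period).
- bot.read_camera(name): name is "scene" or "top" or "wrist"; returns the picture (384x512x3 uint8, red, green, blue); there is no depth.
- bot.camera_model(name): a dict with "fx", "fy", "cx", "cy" (pixels), "k1" (the pictures are not rectified: a ray, as slopes to the right and down, at radius r is drawn at 1 + k1 r^2 times it, then the intrinsics apply), "T" (4x4, takes a point from camera to world coordinates). Camera axes: x right, y down, z forward; pixel columns grow to the right and rows downward; lengths in m; the calibration is good to about 2 mm. A picture is of the moment at which its call begins: read the wrist's pose just before it. camera_model takes no time and is no camera call; for the wrist camera it gives the pose at the moment of the call.
- bot.job_done(): hands the job in; it is judged then, once.
The state is a dict: "clock": time; "joint_pos": joint angles; "dq": joint speeds; "joint_efforts": joint torques, N m; "ee_pos": TCP position; "ee_rot": TCP orientation; "ft_force": force on the tool from outside, world axes, zero at the start; "wrist_torque": the same for the moment, N m; "finger_gap": opening from 0.0 (shut) to 1.0 (fully open); "finger_force": force on a finger pad.
Only numpy, scipy, OpenCV 4.12 (cv2) and the standard library are available. Lean on these libraries where they do the work, as an engineer would, in place of code of your own. Each camera call takes 0.05 s, during which the arm holds its last target. There are 200 camera calls.

TASK

The focus knob on the thick, grooved axle stub needs its snap ring: take the snap-ring pliers from their stand by squeezing the handles so that the ring on their pins is spread fully open, and slide the ring from above over the end of the stub, down to the groove right above the knob. Finish while still holding the pliers upright, the ring spread open and level in the groove, without leaning hard on the knob; do not let go. Leave the thin, plain axle stub and everything else on the bench alone.

Things in the scene. Friction and masses are not known exactly. Their poses are not given: they have to be found in the camera images.
- pliers: Snap-ring pliers, about 0.21 kg, upright in the stand, handles up, jaws down. Origin: centre of the underside of the steel cross plate (20 x 84 x 6 mm, long along y) that rests loose on the stand. z runs up the pliers, the handles close along y. Squeezing the handles spreads the jaws below. The ring stays on the jaws' pins for good and cannot fall off
- grip_point (a point): Where to grip: midway between the two black handles (at +y and -y), 66 mm above the pliers' origin. Each handle is 18 mm wide (x), 8 mm thick, from 34 to 98 mm above the origin. Relaxed they lean apart, 57 mm over their outer faces here and 66 mm at the top; squeezed to the built-in stop the outer faces are about parallel, 40 to 42 mm apart
- ring_center (a point): Centre of the snap ring, 48 mm below the pliers' origin and 12.7 mm to its -x side, 114 mm below the grip point. A flat dark steel C, 3 mm thick, square to the pliers' z, gap and two eyelets towards +x. Spread: round, inside 30 mm, outside 37 mm. Relaxed: too narrow for the 24 mm stub. Its underside is the pliers' lowest part
- handle_left (a joint): How far the pliers are squeezed (swing of each handle; they move together), rad: 0 relaxed, 0.147 fully squeezed, ring fully spread (the stop is a little springy: a firm grip reaches about 0.16). A spring opens them again; about 8 N on each handle at the grip point squeezes them fully, and gripping harder does no harm
- stand: Fixed aluminium stand, base 64 x 108 mm, 85 mm high. Two walls with inner faces 60 mm apart, tops 80 mm above the bench, carry the ends of the pliers' cross plate between 5 mm lips. Origin: centre of its underside. The pliers lift straight up; the spread ring clears the walls and is out of the stand after a 60 mm lift
- axle: Fixed grey block 84 x 84 x 26 mm; on it a black knob 52 mm wide, flat top 52 mm above the bench, and rising from it the upright steel axle stub, 24 mm in diameter, flat end 76 mm above the bench, with a groove (20 mm in diameter) from 52 to 58 mm, right above the knob. Origin: centre of the block's underside, on the stub's axis; z up
- groove (a point): Middle of the groove of the thick stub, on its axis, 55 mm above the bench
- thin_axle: Not to be used: the same fixed block and knob, but with a thin plain stub, 14 mm in diameter, no groove, its end 76 mm above the bench. Origin: centre of its underside
- objective: Bystander, loose: microscope objective, an upright steel barrel 26 mm wide and 42 mm high. Origin: centre of its underside
- oil_bottle: Bystander, loose: small amber oil bottle with black cap, 32 mm wide and 62 mm high. Origin: centre of its underside
- spare_knob: Bystander, loose: loose black knob lying on the bench with no axle in it, 48 mm wide and 22 mm high. Origin: centre of its underside
- slide_box: Bystander, loose: flat white slide box 85 x 170 x 30 mm. Origin: centre of its underside
- dish: Bystander, loose: glass dish 90 mm wide and 16 mm high. Origin: centre of its underside
- driver: Bystander, loose: black-handled screwdriver 160 mm long lying down. Origin: centre of its underside
- spares_tray: Bystander, loose: open grey compartment tray 110 x 160 x 25 mm. Origin: centre of its underside
- jar: Bystander, loose: white jar 60 mm wide and 75 mm high. Origin: centre of its underside
Not all that is in view belongs to the job. What is shaped like the axle but purple is not meant.

How it is judged:
By the outcome, as a careful person would: the job done as asked, in the order asked, and still so for the second after the job is handed in, while the arm keeps its last pose, push and grip.
It also fails if it takes over 38 s, if anything falls off the work surface, if the arm or the gripper's body presses on something with over 40 N, if the wrist force passes 120 N, or if a joint passes its speed limit or range.

## Working session

There is one attempt and no reset: what is moved stays moved. The work goes in short steps, Python scripts to look and compute and a shell command to move; the robot and the scene stay as the last step left them, time stands still between calls to the robot, and variables do not carry over. Pictures are saved under pics/ and viewed, at most 10 in all, crops included, and the job is handed in when it is done.

```bash
ls; mkdir -p pics; cat > h.py <<'E'
import numpy as np, cv2
from station import bot
def snap(n,f):
    m=bot.camera_model(n); im=bot.read_camera(n); np.savez(f'pics/{f}.npz',im=im,**{k:np.array(v) for k,v in m.items()})
    cv2.imwrite(f'pics/{f}.png',im[:,:,::-1]); return im,m
def load(f):
    d=np.load(f'pics/{f}.npz'); m={k:d[k] for k in d if k!='im'}; return d['im'],m
def ray(m,u,v):
    K=np.array([[m['fx'],0,m['cx']],[0,m['fy'],m['cy']],[0,0,1]],float)
    p=cv2.undistortPoints(np.array([[[u,v]]],float),K,np.array([m['k1'],0,0,0],float),None,None,None,(3,100,1e-12)) if 0 else cv2.undistortPoints(np.array([[[u,v]]],float),K,np.array([m['k1'],0,0,0],float))
    T=np.array(m['T']); d=T[:3,:3]@np.array([*p[0,0],1]); return T[:3,3],d/np.linalg.norm(d)
def atz(m,u,v,z):
    o,d=ray(m,u,v); return o+d*(z-o[2])/d[2]
def proj(m,P):
    T=np.array(m['T']); q=T[:3,:3].T@(np.array(P,float)-T[:3,3]); a=q[:2]/q[2]; a=a*(1+m['k1']*(a@a))
    return np.array([m['fx']*a[0]+m['cx'],m['fy']*a[1]+m['cy']])
def tri(obs):
    A=np.zeros((3,3));b=np.zeros(3)
    for m,u,v in obs:
        o,d=ray(m,u,v);M=np.eye(3)-np.outer(d,d);A+=M;b+=M@o
    return np.linalg.solve(A,b)
E
python3 - <<'E'
from h import *
for n in('top','scene'):
    im,m=snap(n,n+'0'); print(n,m['fx'],m['k1'],np.round(m['T'],3).tolist())
a=load('top0')[0];b=load('scene0')[0]
cv2.imwrite('pics/top0b.png',cv2.resize(a,(800,600),interpolation=cv2.INTER_CUBIC)[:,:,::-1])
cv2.imwrite('pics/scene0b.png',cv2.resize(b,(800,600),interpolation=cv2.INTER_CUBIC)[:,:,::-1])
s=bot.sense();print(s, bot.tips_ahead)
E
```

```text
pics
top 439.92013635433165 -0.02684632660035487 [[0.004, -0.983, 0.181, 0.286], [-1.0, -0.004, -0.0, 0.019], [0.001, -0.181, -0.983, 1.503], [0.0, 0.0, 0.0, 1.0]]
scene 353.6324451456199 -0.028851013969160327 [[0.122, 0.732, -0.67, 1.182], [0.992, -0.097, 0.075, -0.042], [-0.011, -0.674, -0.738, 0.854], [0.0, 0.0, 0.0, 1.0]]
{'clock': 0.1, 'joint_pos': array([-1.35905411e+00,  3.20200911e-01,  1.56551033e+00,  9.96805555e-07,
        1.25738036e+00, -1.99916419e-02]), 'dq': array([-0.00052477, -0.00142065, -0.00491812, -0.00030998, -0.00062801,
       -0.00034187]), 'joint_efforts': array([-6.53049437e-05, -4.13333023e+01, -2.32510650e+01,  7.28521426e-02,
        4.22268372e-02, -5.36359164e-05]), 'ee_pos': array([ 0.1319761 , -0.55922293,  0.22123801]), 'ee_rot': array([-3.11904596e+00, -3.63019787e-01,  2.23809078e-04]), 'ft_force': array([-0.74759999, -0.22101861,  0.06892384]), 'wrist_torque': array([-0.01042654,  0.02362176,  0.01840954]), 'finger_force': 0.0, 'finger_gap': 1.0004224161573214} 0.008
```

View pics/top0b.png

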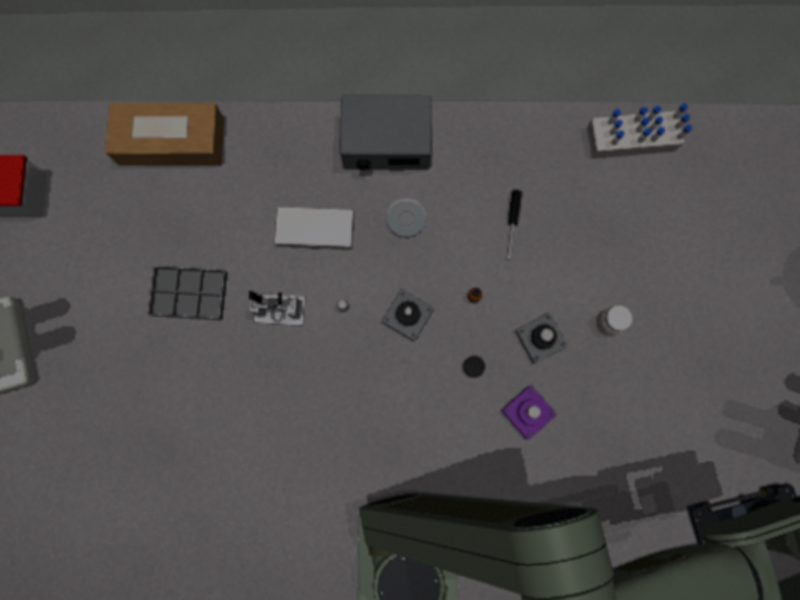

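View pics/scene0b.png

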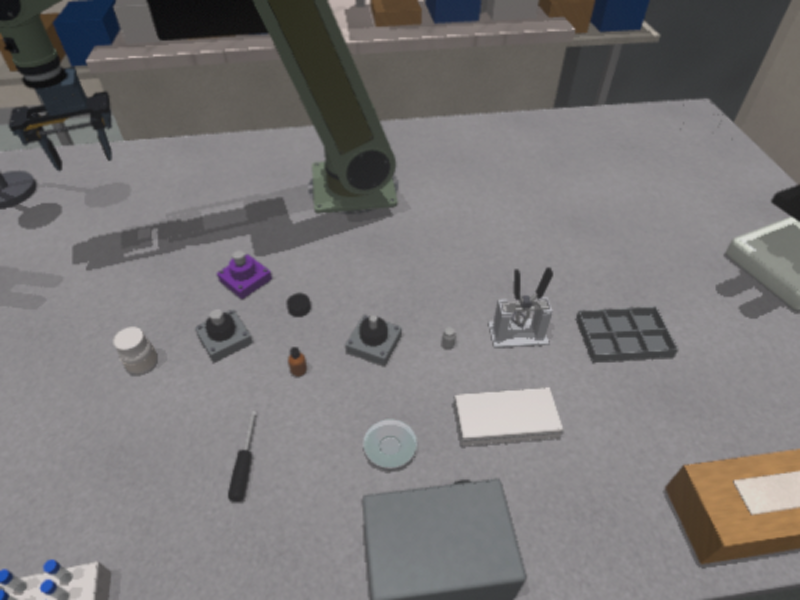

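The top view shows the stand and pliers at about (277,308). There are three knob blocks: (543,336), (408,313) and the purple one at (530,411), which is excluded. The stub at (543,336) looks thicker, so I'll confirm it in an enlarged crop.

```bash
python3 - <<'E'
from h import *
t,mt=load('top0'); s,ms=load('scene0')
def crop(im,u,v,w,h,W,H): return cv2.resize(im[v:v+h,u:u+w],(W,H),interpolation=cv2.INTER_CUBIC)
f=1.5625
A=crop(t,320,190,50,50,266,300); B=crop(t,235,175,50,50,266,300); C=crop(t,152,172,50,50,266,300)
D=crop(s,120,190,50,50,266,300); E=crop(s,215,190,50,50,266,300); F=crop(s,305,167,60,60,266,300)
cv2.imwrite('pics/c1.png',np.vstack([np.hstack([A,B,C]),np.hstack([D,E,F])])[:,:,::-1])
for n,u,v,z in [('axA',543,336,.076),('axB',408,313,.076),('stand',277,310,.06),('purple',530,411,.076),('obj',343,305,.03),('spare',474,367,.02),('oil',475,295,.05),('jar',617,320,.07)]:
    print(n,np.round(atz(mt,u/f,v/f,z),3))
E
```

```text
axA [ 0.468 -0.283  0.076]
axB [ 0.516 -0.     0.076]
stand [0.524 0.279 0.06 ]
purple [ 0.313 -0.251  0.076]
obj [0.54  0.141 0.03 ]
spare [ 0.408 -0.143  0.02 ]
oil [ 0.56  -0.145  0.05 ]
jar [ 0.503 -0.442  0.07 ]
```

View pics/c1.png

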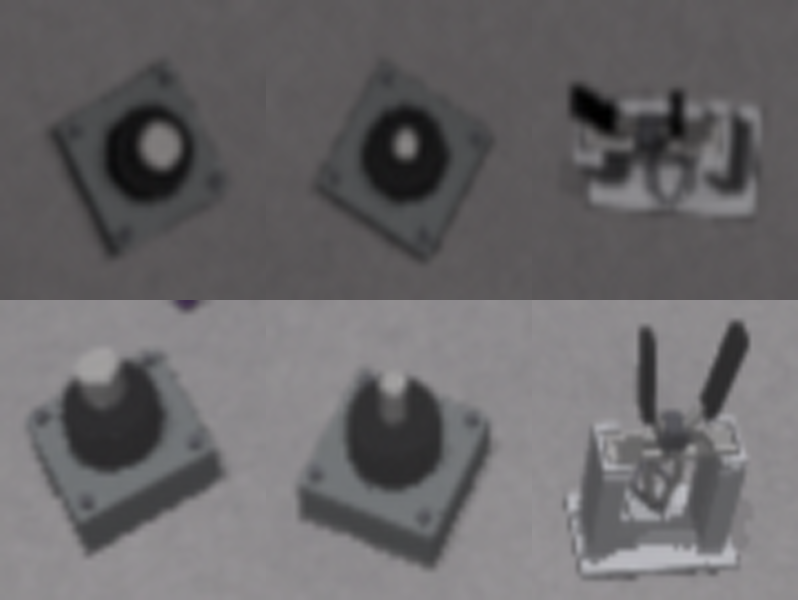

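The crops show three things:
- The left tile has a wide stub end, clearly thicker than the middle one's narrow pin. This is the grooved axle A at top (543,336).
- The purple one is excluded.
- The pliers stand almost square to the world axes.

Next I'll triangulate and locate the wrist camera relative to the tool.

```bash
python3 - <<'E'
from h import *
from scipy.spatial.transform import Rotation as R
t,mt=load('top0'); s,ms=load('scene0')
print('end',tri([(mt,350.1,214.2),(ms,138.4,200.5)]), atz(mt,350.1,214.2,.076), atz(ms,138.4,200.5,.076))
# handle tops: left one top tile C (575,90), scene right (740,325); other: top (678,95) scene (646,328)
C=lambda x,y:(mt,152+(x-533)/5.32,172+y/6); S=lambda x,y:(ms,305+(x-533)*60/266,167+(y-300)/5)
print('hL',tri([C(578,92),S(738,326)]),'hR',tri([C(678,95),S(646,328)]))
q=bot.sense();m=bot.camera_model('wrist');T=np.eye(4);T[:3,:3]=R.from_rotvec(q['ee_rot']).as_matrix();T[:3,3]=q['ee_pos']
print(np.round(np.linalg.inv(T)@m['T'],3),m['fx'],m['cx'],m['cy'],m['k1']); print(np.round(T,3))
print('to axle view', T[:3,:3].T@(np.array([.40,-.283,.30])-q['ee_pos'])/.04)
E
```

```text
end [ 0.47093676 -0.28979165  0.07518664] [ 0.4710112  -0.29112574  0.076     ] [ 0.471844   -0.28799027  0.076     ]
hL [0.53846912 0.31023022 0.17894569] hR [0.53642995 0.25197959 0.18297669]
[[ 0.001 -0.966 -0.259  0.073]
 [ 1.     0.001  0.001 -0.002]
 [-0.001 -0.259  0.966 -0.163]
 [ 0.     0.     0.     1.   ]] 270.20316206547795 257.54441950462046 191.37041137756066 -0.02941146680857962
[[ 0.973  0.23  -0.     0.132]
 [ 0.23  -0.973  0.001 -0.559]
 [ 0.    -0.001 -1.     0.221]
 [ 0.     0.     0.     1.   ]]
to axle view [ 8.10751854 -5.18503688 -1.96103089]
```

```bash
python3 -m handwheel '[{"tx":1,"ty":-0.58},{"tx":1,"ty":-0.58},{"tx":1,"ty":-0.58},{"tx":1,"ty":-0.58},{"tx":1,"ty":-0.58},{"tx":1,"ty":-0.58},{"tx":1,"ty":-0.58},{"tx":1,"ty":-0.54}]'; python3 -m handwheel '[{"tx":0.9,"tz":0.5},{"tx":0.9,"tz":0.5},{},{}]'
python3 - <<'E'
from h import *
im,m=snap('wrist','w1'); p=proj(m,[.471,-.29,.076]); print(p)
u,v=int(p[0])-75,int(p[1])-75; u=max(0,u);v=max(0,v); c=im[v:v+150,u:u+150]
cv2.imwrite('pics/c2.png',cv2.resize(c,None,fx=4,fy=4,interpolation=cv2.INTER_CUBIC)[:,:,::-1]); print(u,v,c.shape)
E
```

```text
[  56.19611716 -237.50372207]
0 0 (150, 150, 3)invalid input at $[0]: expected keys tx, ty, tz, twist, grip
invalid input at $[0]: expected keys tx, ty, tz, twist, grip
```

View pics/c2.png

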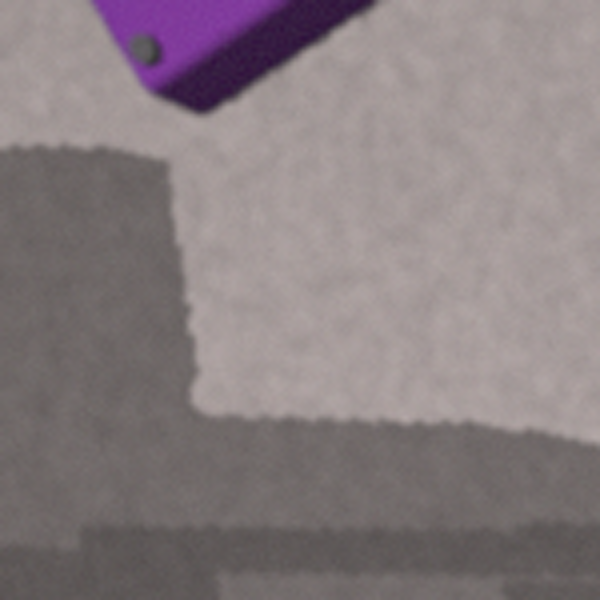

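The move was refused because every row needs all five keys, so the picture shows only the purple block's corner. I'll redo it with full rows.

```bash
python3 -m handwheel '[{"tx":1,"ty":-0.58,"tz":0,"twist":0,"grip":91},{"tx":1,"ty":-0.58,"tz":0,"twist":0,"grip":91},{"tx":1,"ty":-0.58,"tz":0,"twist":0,"grip":91},{"tx":1,"ty":-0.58,"tz":0,"twist":0,"grip":91},{"tx":1,"ty":-0.58,"tz":0,"twist":0,"grip":91},{"tx":1,"ty":-0.58,"tz":0,"twist":0,"grip":91},{"tx":1,"ty":-0.58,"tz":0,"twist":0,"grip":91},{"tx":1,"ty":-0.54,"tz":0,"twist":0,"grip":91}]' && python3 -m handwheel '[{"tx":0.9,"ty":0,"tz":0.5,"twist":0,"grip":91},{"tx":0.9,"ty":0,"tz":0.5,"twist":0,"grip":91},{"tx":0,"ty":0,"tz":0,"twist":0,"grip":91},{"tx":0,"ty":0,"tz":0,"twist":0,"grip":91}]'
cat > s.py <<'E'
import sys; from h import *
f=sys.argv[1]; P=[float(x) for x in sys.argv[2:5]]; w=int(sys.argv[5])
im,m=snap('wrist',f); p=proj(m,P); u,v=[max(0,int(x)-w) for x in p]; c=im[v:v+2*w,u:u+2*w]; k=600//(2*w)
cv2.imwrite('pics/%sc.png'%f,cv2.resize(c,None,fx=k,fy=k,interpolation=cv2.INTER_CUBIC)[:,:,::-1]); print('proj',p,'crop origin',u,v,'scale',k,c.shape)
E
python3 s.py w2 .471 -.29 .076 75
```

```text
clock: 1.15
ee_pos: [0.4021, -0.3058, 0.2218]
ee_rot: [-3.12, -0.363, 0.0]
ft_force: [0.9, -0.1, 0.2]
finger_gap: 0.996
finger_force: 0.0
clock: 1.65
ee_pos: [0.4708, -0.2905, 0.1819]
ee_rot: [-3.12, -0.364, 0.001]
ft_force: [0.7, 0.3, 0.3]
finger_gap: 1.001
finger_force: 0.0
proj [258.7603769  192.20909706] crop origin 183 117 scale 4 (150, 150, 3)
```

View pics/w2c.png

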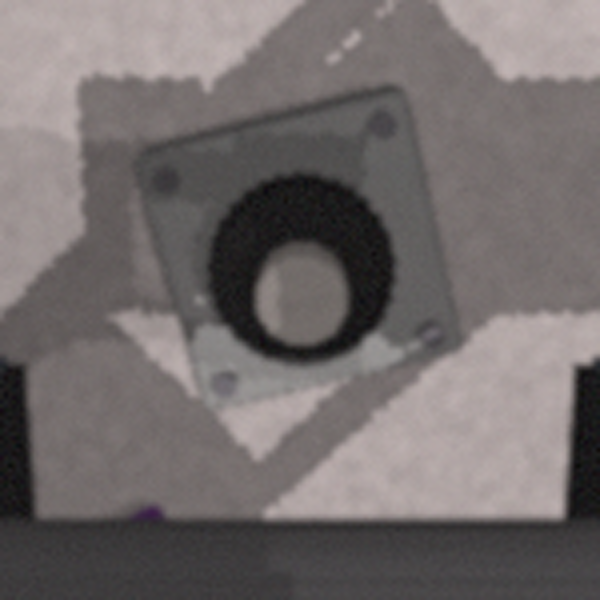

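Stub end disc is at crop (302,300), i.e. pixel (258.5,192), and the knob top is at crop (302,268). Both match the expected point. Next I'll move over the pliers.

```bash
python3 -c "
from h import *
im,m=load('w2'); print('stub',atz(m,258.6,192.1,.076),'knob',atz(m,258.6,184,.052))"
python3 -m handwheel '[{"tx":0.35,"ty":-0.96,"tz":-0.3,"twist":0,"grip":91},{"tx":0.35,"ty":-0.96,"tz":-0.3,"twist":0,"grip":91},{"tx":0.35,"ty":-0.96,"tz":-0.3,"twist":0,"grip":91},{"tx":0.35,"ty":-0.96,"tz":-0.3,"twist":0,"grip":91},{"tx":0.35,"ty":-0.96,"tz":-0.3,"twist":0,"grip":91},{"tx":0.35,"ty":-0.96,"tz":-0.3,"twist":0,"grip":91},{"tx":0.35,"ty":-0.96,"tz":-0.2,"twist":0,"grip":91},{"tx":0.35,"ty":-0.96,"tz":0,"twist":0,"grip":91}]' && python3 -m handwheel '[{"tx":0.35,"ty":-0.97,"tz":0,"twist":0,"grip":91},{"tx":0.35,"ty":-0.97,"tz":0,"twist":0,"grip":91},{"tx":0.35,"ty":-0.97,"tz":0,"twist":0,"grip":91},{"tx":0.35,"ty":-0.97,"tz":0,"twist":0,"grip":91},{"tx":0.35,"ty":-0.97,"tz":0,"twist":0,"grip":91},{"tx":0.35,"ty":-0.97,"tz":0,"twist":0.9,"grip":91},{"tx":0,"ty":0,"tz":0,"twist":0.9,"grip":91},{"tx":0,"ty":0,"tz":0,"twist":0.86,"grip":91}]' && python3 -m handwheel '[{"tx":0,"ty":0,"tz":0,"twist":0,"grip":91},{"tx":0,"ty":0,"tz":0,"twist":0,"grip":91}]'
python3 s.py w3 .537 .281 .12 75
```

```text
stub [ 0.47107542 -0.28981174  0.076     ] knob [ 0.47386495 -0.2892503   0.052     ]
clock: 2.7
ee_pos: [0.5098, 0.0346, 0.2638]
ee_rot: [3.12, 0.361, 0.005]
ft_force: [0.6, -0.4, -0.1]
finger_gap: 1.0
finger_force: 0.0
clock: 3.7
ee_pos: [0.538, 0.2796, 0.2627]
ee_rot: [-3.142, 0.005, -0.001]
ft_force: [0.5, 0.4, -1.2]
finger_gap: 0.996
finger_force: 0.0
clock: 3.95
ee_pos: [0.5381, 0.2794, 0.2625]
ee_rot: [-3.141, 0.0, -0.001]
ft_force: [0.7, -0.3, -0.3]
finger_gap: 0.997
finger_force: 0.0
proj [257.67904882 184.93838044] crop origin 182 109 scale 4 (150, 150, 3)
```

View pics/w3c.png

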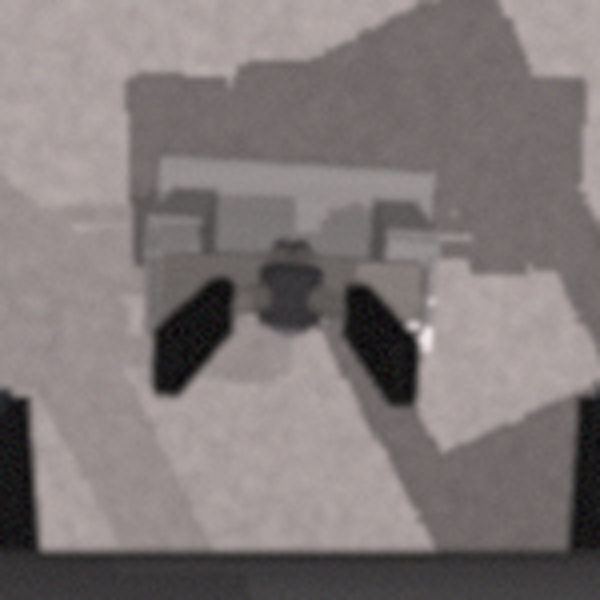

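The wrist view from the +x side shows the handles splayed, with outer tops at about (153,365) and (417,375). The plate is between them, with the pivot at (291,290). The stand's far base edge runs (160,157)–(435,175), which gives a yaw of about −4°. The ring is hidden under the plate, which fits it being on the −x side. I'll fit this numerically.

```bash
cat > fit.py <<'E'
from h import *
im,m=load('w3'); q=lambda x,y:(182+x/4,109+y/4)
a=atz(m,*q(160,157),.004);b=atz(m,*q(435,175),.004); print('base edge',a,b,np.linalg.norm(a-b), 'yaw',np.degrees(np.arctan2(-(a-b)[0],(a-b)[1])))
for z in(.178,): print([np.round(atz(m,*q(*p),z),4).tolist() for p in((153,392),(417,405),(180,394),(390,403),(155,335),(417,345))])
print('plate',[np.round(atz(m,*q(*p),.086),4).tolist() for p in((148,328),(150,250),(433,262),(430,330))])
t,mt=load('top0')
for s in(-1,1):
    for x in(.537,): p=proj(mt,[x+s*.0127,.28,.032]); print('ring hyp',s,(p[0]-152)*5.32+533,(p[1]-172)*6)
# overlay for candidate pose
def pts(x,y,yaw):
    c,s=np.cos(yaw),np.sin(yaw); W=lambda P:[x+c*P[0]-s*P[1],y+s*P[0]+c*P[1],P[2]]
    L=[]
    box=lambda xs,ys,z:[W((xs[i],ys[j],z)) for i,j in((0,0),(0,1),(1,1),(1,0))]
    L.append(box((-.01,.01),(-.042,.042),.086)); L.append(box((-.032,.032),(-.054,.054),.004))
    for g in(1,-1): L.append(box((-.009,.009),(g*.025,g*.033),.178)); L.append(box((-.009,.009),(g*.0155,g*.0235),.114))
    return L
import sys
x,y,yaw=float(sys.argv[1]),float(sys.argv[2]),np.radians(float(sys.argv[3]))
c=cv2.resize(im[109:259,182:332],None,fx=4,fy=4,interpolation=cv2.INTER_CUBIC).copy()
for i,l in enumerate(pts(x,y,yaw)):
    p=np.array([(proj(m,P)-[182,109])*4+1.5 for P in l]); cv2.polylines(c,[np.int32(p)],True,((255,0,0),(0,255,0),(255,255,0),(0,255,255))[min(i,2)],1)
cv2.imwrite('pics/ov.png',c[:,:,::-1])
E
python3 fit.py .537 .281 -3.7
```

```text
base edge [0.56753834 0.33631653 0.004     ] [0.56060246 0.22936709 0.004     ] 0.10717411205011344 yaw -3.710547572164871
[[0.5291, 0.3172, 0.178], [0.5258, 0.2534, 0.178], [0.5286, 0.3107, 0.178], [0.5263, 0.2599, 0.178], [0.5434, 0.3162, 0.178], [0.5409, 0.2538, 0.178]]
plate [[0.5206, 0.3314, 0.086], [0.5464, 0.3298, 0.086], [0.5426, 0.2392, 0.086], [0.52, 0.2395, 0.086]]
ring hyp -1 672.9643721564731 165.68972226472545
ring hyp 1 674.3680684086952 121.4313031780099
```

View pics/ov.png

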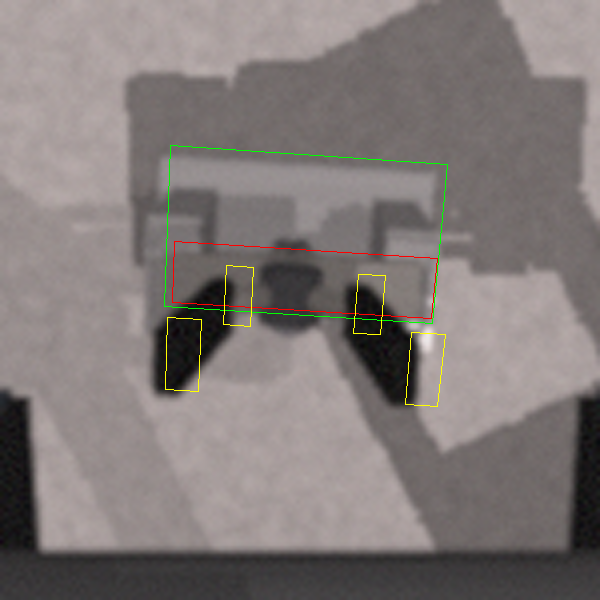

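The ring hypothesis on the −x side matches the top view. The fitted pliers pose is about (0.533, 0.285) with yaw −3.7°, and plate, handles and base agree. Next I'll align and descend.

```bash
python3 -m handwheel '[{"tx":-0.13,"ty":-0.14,"tz":0,"twist":0.74,"grip":91},{"tx":0,"ty":0,"tz":0.7,"twist":0,"grip":91},{"tx":0,"ty":0,"tz":0.7,"twist":0,"grip":91},{"tx":0,"ty":0,"tz":0.7,"twist":0,"grip":91},{"tx":0,"ty":0,"tz":0.6,"twist":0,"grip":91},{"tx":0,"ty":0,"tz":0.48,"twist":0,"grip":91},{"tx":0,"ty":0,"tz":0,"twist":0,"grip":91},{"tx":0,"ty":0,"tz":0,"twist":0,"grip":91}]' 35
python3 s.py w4 .533 .285 .14 100; python3 -c "
from h import *
im,m=load('w4')
cv2.imwrite('pics/w4b.png',im[:,:,::-1])"
```

```text
clock: 5.0
ee_pos: [0.5335, 0.2858, 0.1357]
ee_rot: [-3.139, 0.102, -0.002]
ft_force: [0.2, 0.7, 0.1]
finger_gap: 0.996
finger_force: 0.0
proj [261.71500869 237.61493533] crop origin 161 137 scale 3 (200, 200, 3)
```

View pics/w4b.png

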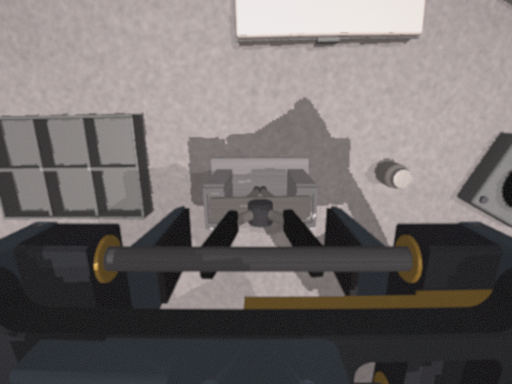

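Fingers straddle both handles: the handle mid is at about column 260 and the finger mid at about 258, with the plate level in the image. So the alignment is good and I'll squeeze.

```bash
python3 -m handwheel '[{"tx":0,"ty":0,"tz":0,"twist":0,"grip":60},{"tx":0,"ty":0,"tz":0,"twist":0,"grip":48},{"tx":0,"ty":0,"tz":0,"twist":0,"grip":40},{"tx":0,"ty":0,"tz":0,"twist":0,"grip":30},{"tx":0,"ty":0,"tz":0,"twist":0,"grip":30},{"tx":0,"ty":0,"tz":0,"twist":0,"grip":30},{"tx":0,"ty":0,"tz":0,"twist":0,"grip":30},{"tx":0,"ty":0,"tz":0,"twist":0,"grip":30}]' 35
```

```text
clock: 6.05
ee_pos: [0.5334, 0.2853, 0.1362]
ee_rot: [3.14, -0.101, 0.003]
ft_force: [-1.4, -3.6, 7.7]
finger_gap: 0.449
finger_force: 35.0
```

Gap is 40.9 mm at 35 N, so the handles are fully squeezed. Next I'll lift straight up, then look to check the ring.

```bash
python3 -m handwheel '[{"tx":0,"ty":0,"tz":-0.25,"twist":0,"grip":30},{"tx":0,"ty":0,"tz":-0.4,"twist":0,"grip":30},{"tx":0,"ty":0,"tz":-0.5,"twist":0,"grip":30},{"tx":0,"ty":0,"tz":-0.5,"twist":0,"grip":30},{"tx":0,"ty":0,"tz":-0.5,"twist":0,"grip":30},{"tx":0,"ty":0,"tz":-0.4,"twist":0,"grip":30},{"tx":0,"ty":0,"tz":-0.2,"twist":0,"grip":30},{"tx":0,"ty":0,"tz":0,"twist":0,"grip":30}]' 35
python3 - <<'E'
from h import *
a,_=snap('wrist','w5'); b,ms=snap('scene','s5')
q=bot.sense(); print(q['ee_pos'],q['ft_force'],q['wrist_torque'])
p=proj(ms,[.52,.285,.135]); u,v=int(p[0])-50,int(p[1])-60; print(u,v)
c=cv2.resize(b[v:v+100,u:u+100],(400,400),interpolation=cv2.INTER_CUBIC)
d=cv2.resize(a[100:300,156:356],(400,400),interpolation=cv2.INTER_CUBIC)
cv2.imwrite('pics/w5b.png',np.hstack([d,c])[:,:,::-1])
E
```

```text
clock: 7.05
ee_pos: [0.533, 0.2858, 0.2451]
ee_rot: [-3.14, 0.102, -0.001]
ft_force: [0.8, -0.4, -2.6]
finger_gap: 0.441
finger_force: 35.0
[0.53245612 0.28550678 0.24395311] [ 0.42968011  0.0280227  -2.00741819] [ 0.00785077 -0.00420775  0.00770001]
287 119
```

View pics/w5b.png

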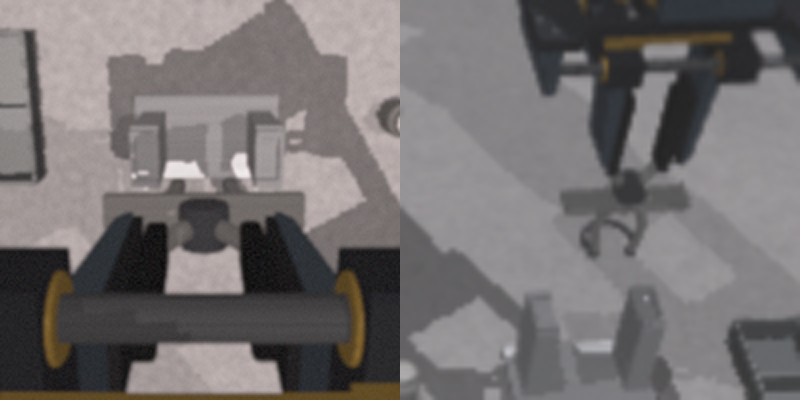

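Pliers are lifted with a 2 N weight reading. In the scene tile the ring is at (609,235), about 55 crop px wide, which matches the spread 37 mm, with the gap towards +x. Next I'll compute the ring in the tool frame and refine the stub.

```bash
python3 - <<'E'
from h import *
from scipy.spatial.transform import Rotation as R
q=bot.sense(); Rm=R.from_rotvec(q['ee_rot']).as_matrix(); p0=q['ee_pos']
im,m=load('w5'); tool=lambda P:Rm.T@(P-p0)
zp=p0[2]-.050
f=lambda x,y:(156+x/2,100+y/2)
for n,pt in dict(TL=(105,193),TR=(303,193),BL=(105,222),BR=(303,222)).items(): print('plate',n,np.round(tool(atz(m,*f(*pt),zp))*1e3,1))
g=cv2.cvtColor(im,cv2.COLOR_RGB2GRAY); 
print(g[185:222:1,[215,225,292,300]].T.tolist())
# scene check
s,ms=load('s5'); pr=p0+Rm@np.array([-.0127,0,.104]); print('ring pred',pr,proj(ms,pr),'obs',339.25,176.75)
# stub
im,m=load('w2'); f=lambda x,y:(183+x/4-.4,117+y/4-.4)
c=[atz(m,*f(*p),.026) for p in((135,155),(403,88),(460,335),(210,408))]
print('block',np.round(c,4).tolist(),np.mean(c,0),[round(np.linalg.norm(c[i]-c[i-1])*1e3,1) for i in range(4)])
g=cv2.cvtColor(im,cv2.COLOR_RGB2GRAY); print(g[174:208,258].tolist()); print(g[192,240:278].tolist())
print('cam',m['T'][:3,3])
for z,r in((.076,.012),(.058,.012),(.052,.010),(.052,.026)):
    P=np.array([proj(m,[.4711+r*np.cos(a),-.2898+r*np.sin(a),z]) for a in np.linspace(0,6.28,60)]); print(z,r,'u',P[:,0].min().round(1),P[:,0].max().round(1),'v',P[:,1].min().round(1),P[:,1].max().round(1))
E
```

```text
plate TL [ 11.5 -42.8  49.9]
plate TR [11.6 39.1 50. ]
plate BL [ -1.1 -43.4  50. ]
plate BR [-1.1 39.8 50. ]
[[168, 165, 159, 157, 162, 165, 170, 167, 169, 164, 156, 126, 100, 101, 111, 112, 109, 110, 110, 108, 112, 110, 96, 71, 54, 48, 52, 51, 51, 48, 50, 51, 49, 49, 50, 51, 50], [155, 175, 152, 121, 114, 114, 121, 129, 144, 162, 151, 121, 103, 103, 113, 110, 111, 109, 110, 108, 112, 111, 96, 59, 31, 23, 27, 26, 27, 22, 27, 24, 22, 22, 26, 24, 27], [155, 155, 154, 145, 133, 139, 150, 153, 156, 158, 147, 115, 101, 109, 110, 111, 109, 108, 107, 107, 108, 102, 92, 61, 34, 26, 20, 29, 23, 31, 31, 27, 29, 26, 22, 22, 23], [180, 181, 180, 179, 175, 170, 172, 170, 173, 167, 142, 109, 101, 110, 108, 111, 108, 107, 107, 110, 109, 110, 96, 75, 56, 47, 47, 50, 51, 52, 49, 49, 51, 52, 53, 53, 50]]
ring pred [0.51963805 0.28625361 0.13997027] [338.09159934 178.18231257] obs 339.25 176.75
block [[0.4902, -0.2341, 0.026], [0.5273, -0.3063, 0.026], [0.4587, -0.3425, 0.026], [0.4175, -0.2724, 0.026]] [ 0.47343445 -0.28881383  0.026     ] [np.float64(82.2), np.float64(81.1), np.float64(77.6), np.float64(81.4)]
[23, 26, 35, 56, 77, 82, 90, 100, 111, 110, 108, 110, 110, 111, 107, 111, 110, 108, 107, 106, 111, 109, 110, 109, 110, 110, 108, 105, 96, 64, 30, 24, 38, 61]
[28, 32, 24, 28, 24, 31, 62, 100, 126, 134, 133, 130, 116, 110, 108, 106, 108, 106, 107, 108, 108, 107, 105, 110, 106, 109, 107, 107, 104, 88, 54, 26, 25, 14, 23, 27, 28, 24]
cam [ 0.54203255 -0.27176639  0.34532434]
0.076 0.012 u 247.0 270.2 v 180.7 203.2
0.058 0.012 u 247.6 269.5 v 177.1 198.3
0.052 0.01 u 249.6 267.4 v 177.7 195.0
0.052 0.026 u 235.3 281.7 v 163.4 208.5
```

The wrist camera puts the ring at tool (−12.5, −1.8) mm and the stub at (0.4712, −0.2893). I'll carry the pliers over at the original yaw so camera bias cancels; the TCP target is about (0.4838, −0.2882).

```bash
python3 -m handwheel '[{"tx":-0.02,"ty":0.4,"tz":0,"twist":0,"grip":30},{"tx":-0.02,"ty":0.7,"tz":0,"twist":0,"grip":30},{"tx":-0.02,"ty":0.95,"tz":0,"twist":0,"grip":30},{"tx":-0.02,"ty":0.95,"tz":0,"twist":0,"grip":30},{"tx":-0.02,"ty":0.95,"tz":0,"twist":0,"grip":30},{"tx":-0.02,"ty":0.95,"tz":0,"twist":0,"grip":30},{"tx":-0.02,"ty":0.95,"tz":0,"twist":0,"grip":30},{"tx":-0.02,"ty":0.95,"tz":0,"twist":0,"grip":30}]' 35 && python3 -m handwheel '[{"tx":-0.02,"ty":0.95,"tz":0,"twist":0,"grip":30},{"tx":-0.02,"ty":0.95,"tz":0,"twist":0,"grip":30},{"tx":-0.02,"ty":0.95,"tz":0,"twist":0,"grip":30},{"tx":-0.02,"ty":0.95,"tz":0,"twist":0,"grip":30},{"tx":-0.02,"ty":0.95,"tz":0,"twist":0,"grip":30},{"tx":-0.02,"ty":0.95,"tz":0,"twist":0,"grip":30},{"tx":0,"ty":0.6,"tz":0,"twist":0,"grip":30},{"tx":0,"ty":0.3,"tz":0,"twist":0,"grip":30}]' && python3 -m handwheel '[{"tx":0,"ty":0,"tz":0,"twist":-0.6,"grip":30},{"tx":0,"ty":0,"tz":0,"twist":-0.8,"grip":30},{"tx":0,"ty":0,"tz":0,"twist":-0.8,"grip":30},{"tx":0,"ty":0,"tz":0,"twist":-0.8,"grip":30},{"tx":0,"ty":0,"tz":0,"twist":-0.4,"grip":30},{"tx":0,"ty":0,"tz":0,"twist":0,"grip":30},{"tx":0,"ty":0,"tz":0,"twist":0,"grip":30}]'
cat > g.py <<'E'
import sys; from h import *
from scipy.spatial.transform import Rotation as R
L=[]
for i in range(4):
    bot.read_camera('top'); s=bot.sense(); L.append(np.r_[s['ee_pos'],s['ee_rot']*np.sign(s['ee_rot'][0]),s['ft_force']])
L=np.mean(L,0); Rm=R.from_rotvec(L[3:6]).as_matrix()
t=np.array([float(x) for x in sys.argv[1:4]])
print('pos',L[:3].round(4),'ft',L[6:].round(1),'xaxis',Rm[:,0].round(4),'z',Rm[:,2].round(4)); r=np.array([-.0125,-.0018,0]); print('ring now',(L[:3]+Rm@r).round(4)); d=Rm.T@(t-L[:3]-Rm@r); print('rows units',(d/.04).round(3),'mm',(d*1e3).round(1))
E
python3 g.py .4712 -.2893 .159
```

```text
clock: 8.15
ee_pos: [0.5077, 0.0126, 0.2443]
ee_rot: [3.139, -0.103, -0.002]
ft_force: [-0.0, -0.2, -2.9]
finger_gap: 0.442
finger_force: 35.0
clock: 9.15
ee_pos: [0.4857, -0.2499, 0.2442]
ee_rot: [-3.14, 0.105, 0.002]
ft_force: [-0.0, 0.0, -2.0]
finger_gap: 0.442
finger_force: 35.0
clock: 10.02
ee_pos: [0.4868, -0.2484, 0.2447]
ee_rot: [3.121, 0.363, -0.0]
ft_force: [-0.7, -0.2, -2.5]
finger_gap: 0.448
finger_force: 35.0
pos [ 0.4869 -0.2484  0.2448] ft [-0.4 -0.3 -2.2] xaxis [ 0.9733  0.2295 -0.    ] z [-0.e+00 -1.e-04 -1.e+00]
ring now [ 0.4743 -0.2496  0.2448]
rows units [-0.303  0.949  2.144] mm [-12.1  38.   85.8]
```

```bash
python3 -m handwheel '[{"tx":-0.15,"ty":0.48,"tz":0,"twist":0,"grip":30},{"tx":-0.15,"ty":0.47,"tz":0,"twist":0,"grip":30},{"tx":0,"ty":0,"tz":0.4,"twist":0,"grip":30},{"tx":0,"ty":0,"tz":0.5,"twist":0,"grip":30},{"tx":0,"ty":0,"tz":0.35,"twist":0,"grip":30},{"tx":0,"ty":0,"tz":0,"twist":0,"grip":30},{"tx":0,"ty":0,"tz":0,"twist":0,"grip":30}]' 35
python3 g.py .4712 -.2893 .159
python3 - <<'E'
from h import *
import numpy as np
fr=[snap('scene','s6')[0].astype(float) for _ in range(4)]; w,mw=snap('wrist','w6')
s,ms=load('s6'); s=np.uint8(np.mean(fr,0))
for n,P in dict(stub=[.4712,-.2893,.076],ring=[.4712,-.2893,.087],knob=[.4712,-.2893,.052]).items(): print(n,proj(ms,P),proj(mw,P))
u,v=113,175
c=cv2.resize(s[v:v+50,u:u+50],(500,500),interpolation=cv2.INTER_CUBIC)
d=cv2.resize(w[110:235,208:308],(300,375),interpolation=cv2.INTER_CUBIC); d=np.vstack([d,np.zeros((125,300,3),np.uint8)])
cv2.imwrite('pics/c6.png',np.hstack([c,d])[:,:,::-1])
E
```

```text
clock: 11.1
ee_pos: [0.4844, -0.2883, 0.1952]
ee_rot: [3.12, 0.363, 0.001]
ft_force: [-1.1, 0.1, -2.7]
finger_gap: 0.445
finger_force: 35.0
pos [ 0.4844 -0.2884  0.1955] ft [-0.5  0.2 -2. ] xaxis [0.9732 0.2299 0.0012] z [ 1.4e-03 -9.0e-04 -1.0e+00]
ring now [ 0.4718 -0.2895  0.1955]
rows units [-0.015 -0.01   0.913] mm [-0.6 -0.4 36.5]
stub [137.967355   200.37911867] [257.2884997  200.67175588]
ring [137.05309438 197.90279981] [257.2907009 203.718141 ]
knob [139.91443201 205.64952067] [257.28421232 194.73035179]
```

View pics/c6.png

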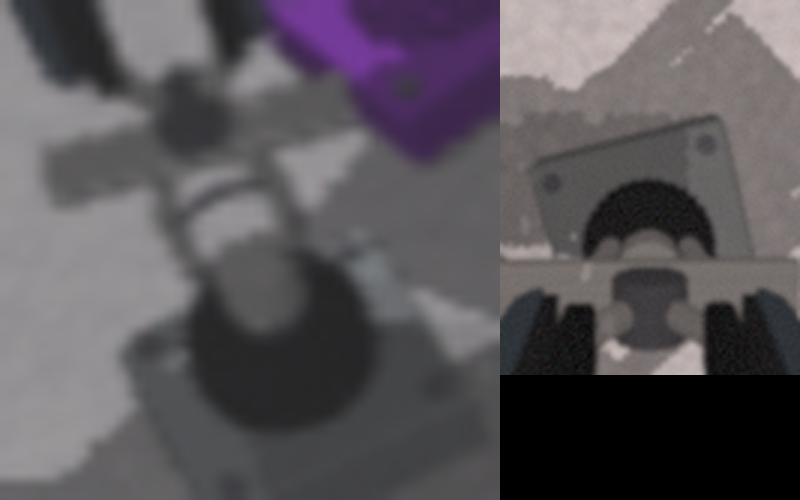

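In the scene tile the ring's far arc at (222,185) fits the predicted centre (237,220) around the stub at (250,254). In the wrist tile the jaw tips (607/692) straddle the stub at 650 and the knob mid at 649. It's centred, so I'll descend gently.

```bash
python3 -m handwheel '[{"tx":-0.015,"ty":0,"tz":0.1,"twist":0,"grip":30},{"tx":0,"ty":0,"tz":0.1,"twist":0,"grip":30},{"tx":0,"ty":0,"tz":0.1,"twist":0,"grip":30},{"tx":0,"ty":0,"tz":0.1,"twist":0,"grip":30},{"tx":0,"ty":0,"tz":0.1,"twist":0,"grip":30},{"tx":0,"ty":0,"tz":0,"twist":0,"grip":30}]' 35; python3 g.py .4712 -.2893 .159
```

```text
clock: 12.3
ee_pos: [0.4832, -0.2882, 0.1743]
ee_rot: [-3.12, -0.363, 0.001]
ft_force: [0.2, -0.2, -2.3]
finger_gap: 0.444
finger_force: 35.0
pos [ 0.4834 -0.2884  0.1748] ft [-0.4  0.1 -1.8] xaxis [9.733e-01 2.297e-01 1.000e-04] z [ 1.e-04 -2.e-04 -1.e+00]
ring now [ 0.4709 -0.2895  0.1748]
rows units [ 0.01  -0.003  0.395] mm [ 0.4 -0.1 15.8]
```

```bash
python3 -m handwheel '[{"tx":0,"ty":0,"tz":0.1,"twist":0,"grip":30},{"tx":0,"ty":0,"tz":0.1,"twist":0,"grip":30},{"tx":0,"ty":0,"tz":0.1,"twist":0,"grip":30},{"tx":0,"ty":0,"tz":0.05,"twist":0,"grip":30},{"tx":0,"ty":0,"tz":0,"twist":0,"grip":30},{"tx":0,"ty":0,"tz":0,"twist":0,"grip":30}]' 35; python3 g.py .4712 -.2893 .159
```

```text
clock: 13.25
ee_pos: [0.4835, -0.2884, 0.1609]
ee_rot: [3.12, 0.363, 0.0]
ft_force: [0.4, -0.4, -1.5]
finger_gap: 0.442
finger_force: 35.0
pos [ 0.4835 -0.2884  0.1609] ft [-0.1 -0.6 -1.9] xaxis [9.733e-01 2.297e-01 2.000e-04] z [ 3.e-04 -3.e-04 -1.e+00]
ring now [ 0.4709 -0.2895  0.1609]
rows units [ 0.009 -0.004  0.048] mm [ 0.4 -0.1  1.9]
```

```bash
python3 -m handwheel '[{"tx":0,"ty":0,"tz":0.03,"twist":0,"grip":30},{"tx":0,"ty":0,"tz":0.02,"twist":0,"grip":30},{"tx":0,"ty":0,"tz":0,"twist":0,"grip":30}]' 35; python3 g.py .4712 -.2893 .159;  python3 -m handwheel '[{"tx":0,"ty":0,"tz":0.02,"twist":0,"grip":30},{"tx":0,"ty":0,"tz":0,"twist":0,"grip":30}]'; python3 g.py .4712 -.2893 .159
```

```text
clock: 13.82
ee_pos: [0.4833, -0.2883, 0.1586]
ee_rot: [-3.12, -0.363, 0.0]
ft_force: [-0.0, -0.1, -2.1]
finger_gap: 0.443
finger_force: 35.0
pos [ 0.4834 -0.2884  0.1587] ft [-0.1 -0.  -2.1] xaxis [ 0.9733  0.2297 -0.    ] z [-0.e+00 -1.e-04 -1.e+00]
ring now [ 0.4708 -0.2895  0.1587]
rows units [ 0.011 -0.002 -0.006] mm [ 0.4 -0.1 -0.3]
clock: 14.28
ee_pos: [0.4833, -0.2883, 0.1579]
ee_rot: [-3.12, -0.363, 0.0]
ft_force: [0.2, -0.4, -2.3]
finger_gap: 0.442
finger_force: 35.0
pos [ 0.4834 -0.2884  0.158 ] ft [ 0.1  0.1 -2.1] xaxis [ 0.9733  0.2297 -0.    ] z [ 0.e+00 -1.e-04 -1.e+00]
ring now [ 0.4708 -0.2895  0.158 ]
rows units [ 0.011 -0.002 -0.026] mm [ 0.4 -0.1 -1. ]
```

```bash
python3 -m handwheel '[{"tx":0,"ty":0,"tz":0.015,"twist":0,"grip":30},{"tx":0,"ty":0,"tz":0,"twist":0,"grip":30}]' 35; python3 g.py .4712 -.2893 .159
```

```text
clock: 14.72
ee_pos: [0.4835, -0.2884, 0.1577]
ee_rot: [3.12, 0.363, 0.001]
ft_force: [-0.7, -0.4, -0.2]
finger_gap: 0.446
finger_force: 35.0
pos [ 0.4835 -0.2884  0.1576] ft [-0.7  0.   0.5] xaxis [9.733e-01 2.297e-01 3.000e-04] z [ 4.e-04 -3.e-04 -1.e+00]
ring now [ 0.4709 -0.2895  0.1576]
rows units [ 0.008 -0.003 -0.034] mm [ 0.3 -0.1 -1.4]
```

```bash
python3 -m handwheel '[{"tx":0,"ty":0,"tz":0.015,"twist":0,"grip":30},{"tx":0,"ty":0,"tz":0,"twist":0,"grip":30}]' 35; python3 g.py .4712 -.2893 .159
```

```text
clock: 15.18
ee_pos: [0.4836, -0.2885, 0.1575]
ee_rot: [3.12, 0.363, 0.001]
ft_force: [-0.7, 1.5, 4.1]
finger_gap: 0.448
finger_force: 35.0
pos [ 0.4836 -0.2884  0.1575] ft [-1.   0.8  5.6] xaxis [9.733e-01 2.297e-01 8.000e-04] z [ 1.e-03 -5.e-04 -1.e+00]
ring now [ 0.471  -0.2895  0.1575]
rows units [ 0.005 -0.005 -0.037] mm [ 0.2 -0.2 -1.5]
```

Contact with the knob shows at TCP 0.1576, as predicted. I'll raise about 1.5 mm to the middle of the groove.

```bash
python3 -m handwheel '[{"tx":0,"ty":0,"tz":-0.05,"twist":0,"grip":30},{"tx":0,"ty":0,"tz":0,"twist":0,"grip":30},{"tx":0,"ty":0,"tz":0,"twist":0,"grip":30},{"tx":0,"ty":0,"tz":0,"twist":0,"grip":30}]' 35; python3 g.py .4712 -.2893 .159
```

```text
clock: 15.88
ee_pos: [0.4833, -0.2883, 0.1584]
ee_rot: [-3.12, -0.363, 0.001]
ft_force: [0.3, 0.7, -3.0]
finger_gap: 0.447
finger_force: 35.0
pos [ 0.4833 -0.2883  0.1586] ft [-0.4  0.  -2.3] xaxis [ 9.733e-01  2.297e-01 -2.000e-04] z [-2.e-04 -1.e-04 -1.e+00]
ring now [ 0.4707 -0.2894  0.1586]
rows units [ 0.012 -0.001 -0.01 ] mm [ 0.5 -0.  -0.4]
```

```bash
python3 -c "
from station import bot
print(bot.job_done())"
```

```text
the job is handed in; nothing more can be done
None
```

I handed the job in with the pliers still held upright at 35 N, the ring spread open around the thick stub's groove about 1 mm above the knob, and no load on the knob; by then the robot's clock read about 16 s of the 38 s allowed.

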